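# Unpin and open the sample case

### The arm

A 6-joint arm with a two-finger parallel gripper is mounted at the origin on the work surface. World frame = base frame: x ahead of the robot, y to its left, z up, the work surface at z = 0. Lengths are in mm, angles in degrees, forces in N, time in s.
With the tool pointing down it reaches from about 300 to 850 mm from the base axis. Payload 4.2 kg.
Tool frame: the origin (TCP) lies midway between the tips of the shut fingers; the grasp point (between the pads) lies 19 mm behind it (env.hold_point_z is the z of the grasp point in the tool frame, in mm); z points along the fingers, y is the direction in which the jaws open and shut (so a half turn about z gives the same grasp; the last joint's range is limited). The gripper opens to 91 mm and grips with 3 to 60 N. Pads are 32 mm wide; open, the fingers measure 118 mm over their backs; the gripper's body (76 mm by 178 mm) begins 60 mm behind the grasp point.
Start: joints at [67.953, 18.312, 89.639, -0, 72.044, -1.146], TCP at [205.142, 537.178, 213.976] pointing down, gripper open.
Joint ranges: [-177.97, 177.97], [-48.28, 115.42], [12.27, 149.76], [-77.06, 257.06], [2.81, 150.46], [-146.56, 146.56]. Speed limits (degrees/s): [147.25, 147.25, 180, 180, 180, 180].

### API

Orientations are given as [roll, pitch, yaw] about the fixed x, y, z axes, in that order (R = Rz(yaw) Ry(pitch) Rx(roll)).
In Python, from workcell import env, grab_frame, camera_params, spotter gives the robot as it stands. The module is installed in compiled form; this text tells all that it offers.
- The arm moves only by the shell command python3 -m jog 'ROWS' [FORCE]. ROWS is text: rows parted by semicolons, each of 7 numbers parted by spaces: the turn, a rotation vector about the world's x, y, z in units of 5 degrees (1.0 is 5 degrees), then the shift along the world's x, y, z in units of 25 mm (1.0 is 25 mm), then the opening, from 0 (shut) to 1 (fully open). A call has 1 to 5 rows; each row is the pose to reach, as a shift and turn from the pose commanded when the call began; what a row does not reach only later rows make up. A row lasts 1/8 s, in which the tool goes at most 62.5 mm and 10.7 degrees, less where a joint would pass 70% of its speed; a pose out of reach is approached as far as the arm can. A call with a gripper value outside its range is refused whole. The fingers move at their own pace and stop on an object; FORCE is the grip in N (left out, the last holds). Time passes only in rows, so rows that repeat a pose let the fingers close. It gives the time, the measured TCP pose, the force and the opening at its end, in the units of the state.
- env.state(): the state, without advancing time (a new reading comes with each control period).
- grab_frame(name): name is "side" or "top"; returns the picture (480x640x3 uint8, red, green, blue); there is no depth.
- camera_params(name): a dict with "K" (3x3 intrinsics, pixels), "rvec" (rotation vector, rad) and "tvec" (3), from world to camera coordinates, as OpenCV has them. Camera axes: x right, y down, z forward; pixel columns grow to the right and rows downward; lengths in mm; the calibration is good to about 2 mm. A picture is of the moment at which its call begins. camera_params takes no time and is no camera call.
- env.job_done(): hands the job in, once; it reports no verdict.
Trained networks look in the newest picture that a camera, given by its name, has taken for a name from the list of things; names that differ only in an ending like _2 or _b are one class to them, and where a whole thing is asked for, a point or a joint stands for the part that bears it (a point fixed in the world has none). Each returns a list of dicts, best first, with "conf" (0 to 1); they miss things now and then, are a little off and sometimes report something else, mostly with a low value. They report only what shows in the picture. A call takes as long as a camera call.
- spotter.look_for(query, camera): "box" ([left, top, width, height] in pixels, round what is visible of it).
- spotter.trace(query, camera): "region" (480x640 bool, what is visible of it) and "box" ([left, top, width, height] in pixels, round what is visible of it).
The state is a dict: "time_s": time; "qpos": joint angles; "qvel": joint speeds; "effort": joint torques, N m; "ee_pos": TCP position; "ee_rot": TCP orientation; "force": force on the tool from outside, world axes, zero at the start; "torque": the same for the moment, N m; "gripper_width": finger opening in mm.
Only numpy, scipy, OpenCV 4.12 (cv2) and the standard library are available. Lean on these libraries where they do the work, as an engineer would, in place of code of your own. Each camera call takes 0.05 s, during which the arm holds its last target. There are 200 camera calls.

### The job

Open the sample case on the bench: draw the steel retaining pin sideways out of the staple on its front, then lay the pin in the steel tray without dropping it and let go of it. Only then raise the hinged lid and swing it back until it stands at least upright and stays open by itself; leave the bottles, the tube rack and the tray where they are.

Things in the scene. Friction and masses are not known exactly. Their poses are not given: they have to be found in the camera images.
- case: Grey plastic sample case, fixed, 150 (x) x 250 (y) x 95 mm high without lid. Origin: centre of its underside, on the bench; x from the front (robot side) to the hinge side, y along the width, z up. Front wall face at x -75 mm. Closed, the lid's flat top is at z 107 mm and spans x -136 to +75, y -130 to +130 mm
- staple (a point): Centre of the steel staple at lid-top height (case x -101, y 0, z 107 mm): a square loop standing up through a slot in the lid, 38 long in case x, 10 thick in y, 32 mm tall above the lid; opening 22 wide (x), 24 mm high. The pin lies through it along y and keeps the lid shut. It stands on a 40 mm wide bracket on the case's front
- pin: Loose steel T-shaped pin, 0.14 kg, lying on the lid through the staple, handle at the case's +y side, 58 to 74 mm from the staple. Origin: underside centre of the handle, a plate on edge 70 (x) x 10 (y) x 28 mm high. Round shaft, diameter 14 mm, runs to the pin's -y, tip 99 mm from the origin. Slides out along the lid to the case's +y. Axes nearly the case's at the start
- pin_tip (a point): End of the pin's shaft, on its axis
- pin_mid (a point): Point on the pin's shaft axis, 45 mm from the handle plate's centre, about the middle of the pin
- tray: Loose stainless steel tray, 150 (x) x 200 (y) x 30 mm high, walls and floor 4 mm, about 0.7 kg. Origin: centre of its underside; lies left or right of the case (it may swap places with the tube rack)
- lid (a joint): Angle of the lid in rad: 0 closed, 1.57 upright, stop at 1.85. White lid plate, 12 mm thick, 211 mm deep from hinge to front lip, 260 mm wide, about 0.4 kg, on a stiff friction hinge: it stays at any angle where it is left; raising it takes about 10 to 12 N at its handle or 5 N at the lip
- lip (a point): Middle of the lid's front lower edge; moves with the lid, 211 mm from the hinge. Closed, the lid overhangs the front wall by 61 mm, free underneath down to the bench (95 mm) except at the staple's bracket (|y| under 20 mm)
- hinge (a point): Middle of the lid's hinge line, fixed to the case (x 75, z 95 mm), in the plane of the lid's underside
- rack: Loose tube rack with capped tubes, 120 (x) x 160 (y) mm, 124 mm high; bystander. Origin: centre of its underside
- bottle_big: Loose glass bottle, 84 mm diameter, 170 mm high; bystander. Origin: centre of its underside
- bottle_small: Loose glass bottle, 66 mm diameter, 130 mm high; bystander. Origin: centre of its underside
- handle (a point): Middle of the lid's steel handle bar: round, 14 mm diameter, 86 mm free length along the case's y between two posts, its axis 38 mm above the lid's top and, closed, at case x -20, y 0, z 145 mm; 95 mm from the hinge line along the lid and 50 mm above the underside. Moves with the lid

How it is judged:
By the outcome, as a careful person would: the job done as asked, in the order asked, and still so for the second after the job is handed in, with the robot touching nothing.
It also fails if it takes over 67 s, if anything falls off the work surface, if the arm or the gripper's body presses on something with over 40 N, if the wrist force passes 120 N, or if a joint passes its speed limit or range.

## Working session

There is one attempt and no reset: what is moved stays moved. The work goes in short steps, Python scripts to look and compute and a shell command to move; the robot and the scene stay as the last step left them, time stands still between calls to the robot, and variables do not carry over. Pictures are saved under pics/ and viewed, about 8 in all and at most 12, crops included, and the job is handed in when it is done.

```bash
mkdir -p pics
cat > h.py <<'E'
import numpy as np, cv2
from workcell import env, grab_frame, camera_params, spotter
def cam(n):
    p=camera_params(n); return np.array(p['K'],float),cv2.Rodrigues(np.array(p['rvec'],float))[0],np.array(p['tvec'],float).ravel()
def toz(n,uv,z):
    K,R,t=cam(n); d=R.T@np.linalg.inv(K)@np.array([uv[0],uv[1],1.]); c=-R.T@t
    return c+d*(z-c[2])/d[2]
def proj(n,P):
    K,R,t=cam(n); q=(R@np.atleast_2d(P).T).T+t; q=q@K.T; return q[:,:2]/q[:,2:]
def snap(n,f):
    im=grab_frame(n); cv2.imwrite('pics/'+f,im[:,:,::-1]); return im
E
python3 - <<'E'
from h import *
for c in('top','side'):
    snap(c,c+'1.png')
    K,R,t=cam(c); print(c,'campos',(-R.T@t).round(),K[0,0].round())
    for q in('case','staple','pin','pin_tip','tray','lid','handle','rack','bottle_big','bottle_small'):
        r=spotter.trace(q,c)[:1]
        for d in r:
            m=d['region'].astype(np.uint8); 
            cs=max(cv2.findContours(m,0,2)[0],key=cv2.contourArea)
            print(q,round(d['conf'],2),d['box'],np.round(cv2.minAreaRect(cs)[0]),cv2.boxPoints(cv2.minAreaRect(cs)).round().tolist() if c=='top' else '')
print(env.state())
E
```

```text
top campos [ 472.   -7. 1465.] 538.0
case 0.95 [251.7, 196.2, 122.2, 102.6] [314. 246.] [[251.0, 273.0], [277.0, 189.0], [376.0, 219.0], [350.0, 304.0]]
staple 0.75 [251.3, 196.4, 126.0, 107.9] [314. 246.] [[252.0, 273.0], [277.0, 190.0], [376.0, 219.0], [351.0, 303.0]]
pin 0.77 [272.8, 257.2, 41.7, 20.6] [286. 265.] [[269.0, 256.0], [299.0, 251.0], [302.0, 274.0], [272.0, 278.0]]
pin_tip 0.6 [272.6, 253.2, 41.9, 26.4] [285. 272.] [[265.0, 272.0], [279.0, 253.0], [304.0, 272.0], [291.0, 291.0]]
tray 0.89 [135.0, 248.4, 75.8, 61.1] [172. 277.] [[131.0, 253.0], [208.0, 246.0], [213.0, 302.0], [136.0, 309.0]]
lid 0.83 [253.6, 193.8, 119.6, 108.3] [313. 248.] [[251.0, 273.0], [276.0, 193.0], [374.0, 223.0], [350.0, 303.0]]
handle 0.81 [253.6, 194.0, 119.7, 110.1] [313. 248.] [[252.0, 273.0], [276.0, 193.0], [375.0, 223.0], [351.0, 303.0]]
rack 0.77 [436.0, 256.5, 72.0, 47.7] [472. 278.] [[439.0, 301.0], [439.0, 256.0], [506.0, 256.0], [506.0, 301.0]]
bottle_big 0.62 [177.7, 191.0, 41.5, 37.9] [198. 209.] [[172.0, 209.0], [192.0, 184.0], [223.0, 210.0], [204.0, 234.0]]
bottle_small 0.84 [
[... 615 characters left out ...]
l 0.81 [397.8, 325.3, 34.3, 50.4] [415. 351.] 
{'time_s': 1.1, 'qpos': array([ 6.79521593e+01,  1.83125089e+01,  8.96389899e+01,  8.32542486e-04,
        7.20437807e+01, -1.14401044e+00]), 'qvel': array([ 0.08670303,  0.04602702, -0.05441502, -0.00748812, -0.12311071,
        0.06796814]), 'effort': array([ 3.72812128e-04, -4.12356877e+01, -2.32231522e+01,  7.27103627e-02,
        3.77467554e-02,  3.37478525e-06]), 'ee_pos': array([205.14437582, 537.1799674 , 213.96988501]), 'ee_rot': array([ 1.79995265e+02, -6.97606448e-04,  1.59095913e+02]), 'force': array([ 0.78738527,  0.82967601, -0.78335495]), 'torque': array([ 0.02313799,  0.02096987, -0.03811977]), 'gripper_width': 91.14917833133445}
```

Run:
```python
from h import *
a=cv2.imread('pics/top1.png'); cv2.imwrite('pics/top1c.png',cv2.resize(a[180:320,120:400],None,fx=2.857,fy=2.857,interpolation=2))
b=cv2.imread('pics/side1.png'); cv2.imwrite('pics/side1c.png',cv2.resize(b[130:330,220:460],None,fx=3,fy=3,interpolation=2))
P=[toz('top',u,107) for u in([251,273],[276,191],[375,221],[350,303])]
for p in P: print(p.round())
print([np.linalg.norm(P[i]-P[(i+1)%4]).round() for i in range(4)],np.mean(P,0).round(), [np.degrees(np.arctan2(*(P[(i+1)%4]-P[i])[1::-1])).round(1) for i in range(4)])
T=[toz('top',u,30) for u in([131,253],[208,246],[213,302],[136,309])]
print(np.round(T),np.mean(T,0))
print(toz('top',(198,209),170),toz('top',(442,212),130))
```

```text
[517. 183. 107.]
[727. 121. 107.]
[ 649. -131.  107.]
[442. -67. 107.]
[np.float64(219.0), np.float64(264.0), np.float64(217.0), np.float64(261.0)] [584.  26. 107.] [np.float64(-16.4), np.float64(-107.1), np.float64(162.8), np.float64(73.3)]
[[573. 517.  30.]
 [592. 310.  30.]
 [443. 294.  30.]
 [424. 499.  30.]] [508.0688023  404.76061688  30.        ]
[670.99845857 305.10087616 170.        ] [ 669.00621943 -296.82462191  130.        ]
```

View pics/top1c.png

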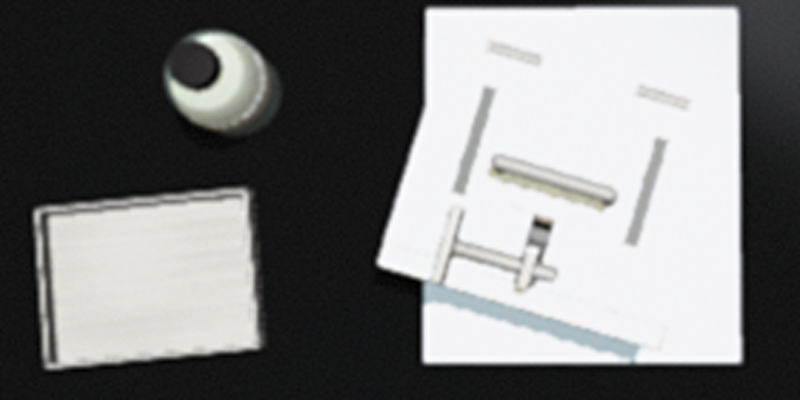

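View pics/side1c.png

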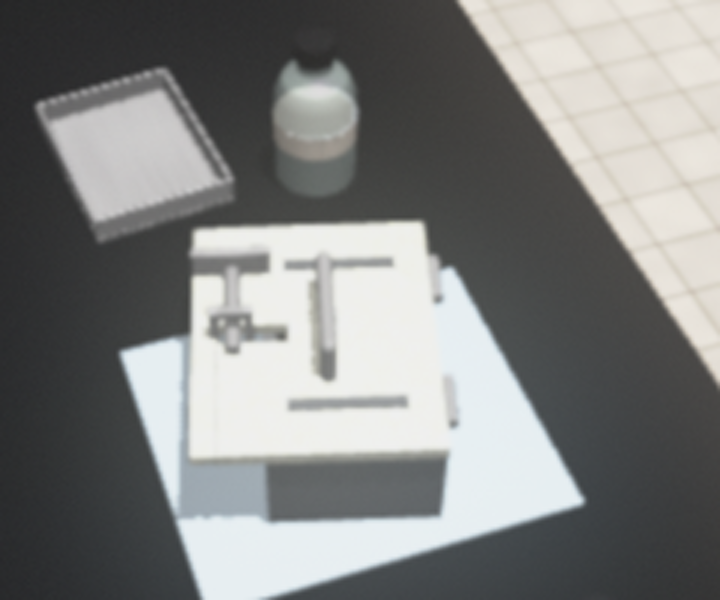

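Top crop: lid sits on a white mat, which confuses its outline. Handle bar ends at crop (497,161)-(612,196), pin handle (455,210)-(440,280), shaft tip (553,273). Side crop: lid corners (190,459), (447,455), (424,222), (193,230); the tray is empty at left.

Run:
```python
from h import *
tc=lambda u,z: toz('top',np.array(u)/2.857+[120,180],z)
sc=lambda u,z: toz('side',np.array(u)/3+[220,130],z)
a,b=tc((497,159),152),tc((612,194),152); print('bar',a.round(),b.round(),((a+b)/2).round(),np.degrees(np.arctan2(*(a-b)[[0,1]])))
p,q=tc((456,210),135),tc((440,280),135);print('plate top',p.round(),q.round(),((p+q)/2).round(),np.linalg.norm(p-q))
print('tip',tc((553,273),118).round(),'staple top',tc((539,244),139).round(),tc((522,290),139).round())
L=[sc(u,107) for u in((190,456),(447,452),(424,222),(193,230))]
print('lid',np.round(L),[np.linalg.norm(L[i]-L[(i+1)%4]).round() for i in range(4)])
lf=np.array([-136,-130,107.]),np.array([75,-130,107.]),np.array([75,130,107.]),np.array([-136,130,107.])
# pose fit with all side/top measures
from scipy.optimize import least_squares
loc=[*lf]; obs=[('side',np.array(u)/3+[220,130]) for u in((190,456),(447,452),(424,222),(193,230))]
loc+=[(-20,0,145),(-136,130,107),(-101,0,139)]; obs+=[('top',np.array(u)/2.857+[120,180]) for u in((554.5,179),(377,264),(530,267))]
loc+=[(-20,0,145),(-101,0,139)];obs+=[('side',np.array(u)/3+[220,130]) for u in((325,316),(231,315))]
def W(x,l):
    c,s=np.cos(x[2]),np.sin(x[2]); l=np.array(l,float); return np.array([x[0]+c*l[0]-s*l[1],x[1]+s*l[0]+c*l[1],l[2]])
f=lambda x: np.concatenate([proj(o[0],W(x,l))[0]-o[1] for l,o in zip(loc,obs)])
r=least_squares(f,[590,30,-.29],x_scale=[10,10,.1],loss='soft_l1'); x=r.x
print(x[:2].round(1),np.degrees(x[2]).round(2)); print(f(x).reshape(-1,2).round(1).tolist())
for n,l in dict(staple=(-101,0,107),handle=(-20,0,145),lip=(-136,0,95),hinge=(75,0,95),pin=(-101,66,107)).items(): print(n,W(x,l).round(1))
T=[sc(u,30) for u in((38,105),(168,70),(233,180),(98,228))];print('tray',np.round(T),np.mean(T,0).round())
```

```text
bar [607.  72. 152.] [577. -27. 152.] [592.  22. 152.] 16.996115375680358
plate top [565. 108. 135.] [504. 122. 135.] [534. 115. 135.] 62.16690057703818
tip [511.  24. 118.] staple top [535.  36. 139.] [495.  50. 139.]
lid [[ 448.  -67.  107.]
 [ 644. -131.  107.]
 [ 725.  120.  107.]
 [ 520.  180.  107.]] [np.float64(207.0), np.float64(264.0), np.float64(213.0), np.float64(258.0)]
[612.1  15. ] -16.98
[[-1.2, 1.1], [0.7, -0.2], [-0.7, 0.8], [-0.0, 0.2], [0.7, -0.9], [0.5, -0.5], [-0.3, -0.1], [-0.1, -4.2], [-0.7, -1.3]]
staple [515.5  44.5 107. ]
handle [593.   20.8 145. ]
lip [482.   54.7  95. ]
hinge [683.8  -6.9  95. ]
pin [534.8 107.6 107. ]
tray [[430. 498.  30.]
 [579. 509.  30.]
 [596. 314.  30.]
 [448. 291.  30.]] [513. 403.  30.]
```

```bash
cat >> h.py <<'E'
from scipy.spatial.transform import Rotation as Ro
def go(p,Rt=None,jaw=None):
    "units from the measured pose to TCP p, orientation Rt, or tool down with jaws along world angle jaw"
    s=env.state(); R0=Ro.from_euler('xyz',s['ee_rot'],degrees=True)
    if jaw is not None:
        c=[Ro.from_euler('xyz',[180,0,jaw+90+k],degrees=True) for k in(0,180)]
        Rt=min(c,key=lambda r:(r*R0.inv()).magnitude())
    v=(Rt*R0.inv()).as_rotvec(degrees=True)/5 if Rt is not None else np.zeros(3)
    print('turn',v.round(2),'shift',((np.array(p)-s['ee_pos'])/25).round(2),'t',s['time_s'],'q',s['qpos'].round(0),'F',s['force'].round(1),'w',s['gripper_width'].round(1),'ee',s['ee_pos'].round(1))
E
python3 -m jog '0 0 -17 12.84 -18.04 0 .7;0 0 -17 12.84 -18.04 0 .7;0 0 -17 12.84 -18.04 0 .7;0 0 -17 12.84 -18.04 0 .7;0 0 -17 12.84 -18.04 0 .7' 30
python3 -c "
from h import *
go([526,86,170],jaw=-15.5)"
```

```text
time_s: 1.72
ee_pos: [387.3, 281.0, 214.3]
ee_rot: [179.9, -0.0, 105.0]
force: [-0.1, 0.8, 0.1]
gripper_width: 63.7Traceback (most recent call last):
  File "<string>", line 3, in <module>
    go([526,86,170],jaw=-15.5)
    ~~^^^^^^^^^^^^^^^^^^^^^^^^
  File "h.py", line 20, in go
    print('turn',v.round(2),'shift',((np.array(p)-s['ee_pos'])/25).round(2),'t',s['time_s'],'q',s['qpos'].round(0),'F',s['force'].round(1),'w',s['gripper_width'].round(1),'ee',s['ee_pos'].round(1))
                                                                                                                                               ^^^^^^^^^^^^^^^^^^^^^^^^
AttributeError: 'float' object has no attribute 'round'
```

```bash
sed -i "s/s\['gripper_width'\].round(1)/round(float(s['gripper_width']),1)/" h.py
python3 -m jog '0 0 -6 5.2 -7.4 -1.5 .7;0 0 -6 5.2 -7.4 -1.5 .7;0 0 -6 5.2 -7.4 -1.5 .7;0 0 -6 5.2 -7.4 -1.5 .7;0 0 -6 5.2 -7.4 -1.5 .7'
python3 - <<'E'
from h import *
go([526,86,170],jaw=-15.5)
snap('top','t2.png'); snap('side','s2.png')
a=cv2.imread('pics/t2.png');b=cv2.imread('pics/s2.png')
cv2.imwrite('pics/m2.png',np.hstack([cv2.resize(x,(400,400),interpolation=2) for x in(a[210:310,240:340],b[170:270,240:340])]))
E
```

```text
time_s: 2.35
ee_pos: [517.4, 95.4, 175.8]
ee_rot: [-180.0, 0.0, 75.1]
force: [-1.2, 0.3, -0.5]
gripper_width: 63.7
turn [ 0.01 -0.01 -0.13] shift [ 0.35 -0.37 -0.23] t 2.35 q [ 9. 16. 99. -0. 65. 24.] F [-1.2  0.3 -0.5] w 63.7 ee [517.4  95.4 175.8]
```

View pics/m2.png

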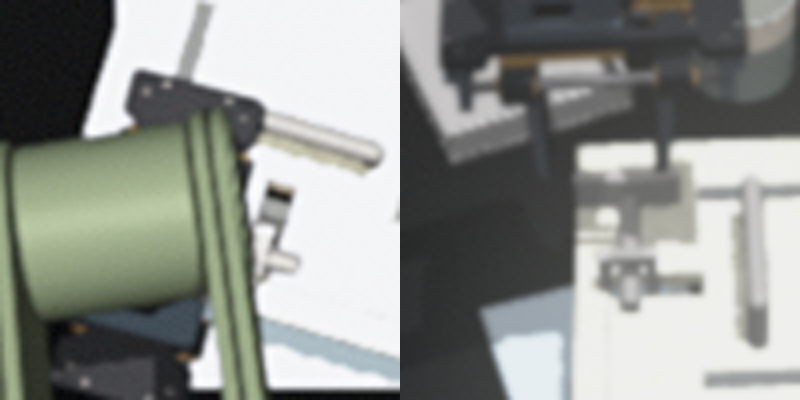

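Views show fingers over the pin between plate and staple; plate centre at side px (297,216), tip at (297,246).

Run:
```python
from h import *
for u,z in(((296.7,215),135),((297,246),115),((283.5,215),135),((309,214.5),135)): print(toz('side',u,z).round(1))
go([526,86,110],jaw=-15.5)
```

```text
[536.6 111.2 135. ]
[510.2  24.6 115. ]
[503.8 122.7 135. ]
[567.8 102.3 135. ]
turn [-0.   -0.01 -0.17] shift [ 0.4  -0.47 -2.65] t 2.45 q [ 9. 15. 99.  0. 65. 24.] F [-0.7 -0.4 -0.2] w 63.7 ee [516.1  97.6 176.4]
```

```bash
python3 -m jog '0 0 -.3 .44 -.58 0 .6;0 0 -.3 .44 -.58 -1.2 .6;0 0 -.3 .44 -.58 -2.1 .6;0 0 -.3 .44 -.58 -2.6 .6;0 0 -.3 .44 -.58 -2.6 .6' 30
python3 -m jog '0 0 0 0 0 0 .3;0 0 0 0 0 0 0;0 0 0 0 0 0 0;0 0 0 0 0 0 0;0 0 0 0 0 0 0' 30
python3 -c "
from h import *
go([527,83,111],jaw=-16.5)"
```

```text
time_s: 3.08
ee_pos: [527.1, 83.3, 111.1]
ee_rot: [-180.0, 0.0, 73.9]
force: [-0.6, 0.4, -0.1]
gripper_width: 54.2
time_s: 3.7
ee_pos: [527.1, 83.1, 111.7]
ee_rot: [-180.0, -0.0, 73.9]
force: [-0.4, -0.0, 1.9]
gripper_width: 13.2
turn [-0.   -0.   -0.08] shift [-0.   -0.   -0.03] t 3.7 q [  8.  20. 104.   0.  57.  24.] F [-0.4 -0.   1.9] w 13.2 ee [527.1  83.1 111.7]
```

```bash
python3 -m jog '0 0 0 0.06 .2 0 0;0 0 0 .2 .66 .02 0;0 0 0 .4 1.3 .04 0;0 0 0 .62 2.0 .04 0;0 0 0 .82 2.68 .04 0' 45
python3 - <<'E'
from h import *
go([548,150,200],jaw=-17)
b=snap('side','s3.png')
cv2.imwrite('pics/m3.png',cv2.resize(b[150:290,220:380],None,fx=4,fy=4,interpolation=2)[:,:,::-1])
E
```

```text
time_s: 4.32
ee_pos: [548.2, 151.8, 112.2]
ee_rot: [-180.0, -0.0, 73.9]
force: [0.6, -0.3, -1.5]
gripper_width: 12.9
turn [-0.   -0.   -0.18] shift [-0.01 -0.07  3.51] t 4.325 q [14. 22. 99.  0. 59. 30.] F [ 0.6 -0.3 -1.5] w 12.9 ee [548.2 151.8 112.2]
```

View pics/m3.png

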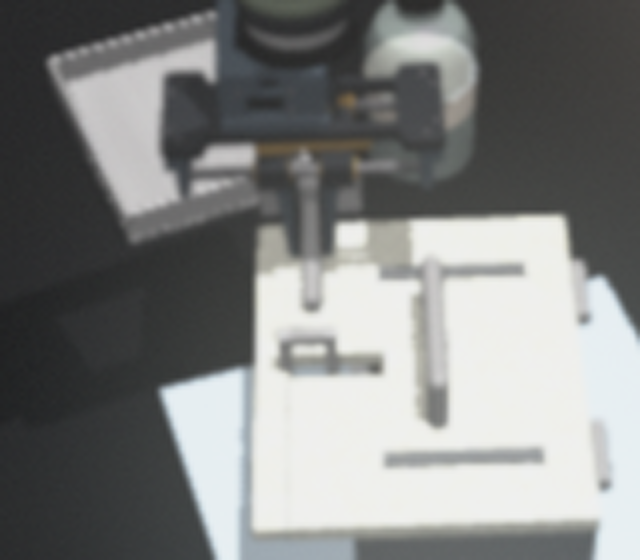

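Pin is fully out: tip at (312,305) of the crop, staple at (310,355) empty. Lift and carry.

```bash
python3 -m jog '0 0 0 .05 .2 1 0;0 0 0 .05 .4 2.6 0;0 0 1 -.3 2.4 2.8 0;0 0 2 -.6 4.4 2.8 0;0 0 3 -.9 6.4 2.8 0'
python3 -m jog '0 0 1.2 -.5 2.4 0 0;0 0 1.2 -.65 4.2 -.5 0;0 0 1.2 -.65 4.35 -2 0;0 0 1.2 -.65 4.35 -3 0;0 0 1.2 -.65 4.35 -3 0'
python3 - <<'E'
from h import *
go([509,420,9.5],jaw=5)
b=snap('side','s4.png'); a=snap('top','t4.png')
cv2.imwrite('pics/m4.png',np.hstack([cv2.resize(x,(400,400),interpolation=2) for x in(a[220:340,110:230],b[110:230,210:330])])[:,:,::-1])
E
```

```text
time_s: 5.0
ee_pos: [525.0, 311.8, 182.6]
ee_rot: [180.0, 0.0, 89.0]
force: [0.9, 0.7, -2.1]
gripper_width: 12.9
time_s: 5.62
ee_pos: [507.4, 418.2, 104.8]
ee_rot: [-179.7, 0.2, 94.9]
force: [-0.4, 0.9, -2.0]
gripper_width: 12.8
turn [ 0.04 -0.05  0.01] shift [ 0.06  0.07 -3.81] t 5.625 q [38. 30. 87. -0. 64. 34.] F [-0.4  0.9 -2. ] w 12.8 ee [507.4 418.2 104.8]
```

View pics/m4.png

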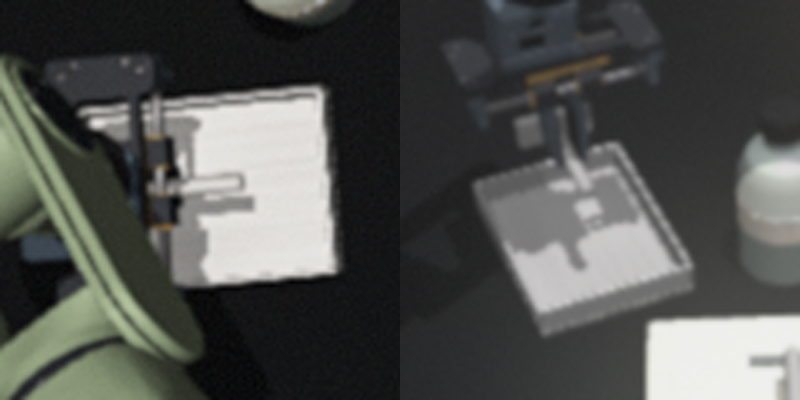

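Pin is held level over the tray, shaft toward −y. Lower it gently.

```bash
python3 -m jog '0 0 0 .05 -.1 -1.5 0;0 0 0 .05 -.1 -2.8 0;0 0 0 .05 -.1 -3.4 0;0 0 0 .05 -.1 -3.55 0;0 0 0 .05 -.1 -3.6 0'
python3 -c "
from h import *
go([509,415,9.5],jaw=5)"
```

```text
time_s: 6.35
ee_pos: [511.3, 417.0, 18.9]
ee_rot: [179.9, -0.1, 94.9]
force: [0.6, -0.1, -0.4]
gripper_width: 12.9
turn [-0.02  0.03  0.02] shift [-0.09 -0.08 -0.37] t 6.35 q [38. 35. 92. -0. 53. 33.] F [ 0.6 -0.1 -0.4] w 12.9 ee [511.3 417.   18.9]
```

```bash
python3 -m jog '0 0 0 0 0 -.1 0;0 0 0 0 0 -.1 0'; python3 -m jog '0 0 0 0 0 -.1 0;0 0 0 0 0 -.1 0';python3 -m jog '0 0 0 0 0 -.1 0;0 0 0 0 0 -.1 0'
```

```text
time_s: 6.6
ee_pos: [510.6, 416.5, 15.6]
ee_rot: [179.9, -0.0, 94.9]
force: [-0.5, 0.2, -2.2]
gripper_width: 13.2
time_s: 6.85
ee_pos: [510.2, 416.2, 12.3]
ee_rot: [-180.0, 0.0, 94.9]
force: [-1.0, 0.6, -1.6]
gripper_width: 12.8
time_s: 7.1
ee_pos: [510.2, 416.2, 9.7]
ee_rot: [-180.0, 0.0, 94.9]
force: [-0.0, 0.3, -2.6]
gripper_width: 12.9
```

```bash
python3 -m jog '0 0 0 0 0 -.05 0;0 0 0 0 0 -.05 0'; python3 -m jog '0 0 0 0 0 -.05 0;0 0 0 0 0 -.05 0'
```

```text
time_s: 7.35
ee_pos: [510.4, 416.4, 8.8]
ee_rot: [180.0, -0.0, 94.9]
force: [0.5, 0.3, -1.6]
gripper_width: 13.0
time_s: 7.6
ee_pos: [510.5, 416.4, 8.7]
ee_rot: [180.0, -0.0, 94.9]
force: [-1.7, -1.6, 6.5]
gripper_width: 12.7
```

Contact at 6.5 N: release and rise.

```bash
python3 -m jog '0 0 0 0 0 0 .2;0 0 0 0 0 0 .4;0 0 0 0 0 0 .4;0 0 0 0 0 0 .4;0 0 0 0 0 .5 .4'
python3 -m jog '0 0 0 0 0 .8 .4;0 0 0 0 0 2 .4;0 0 0 0 0 4 .4;0 0 0 0 0 6 .4;0 0 -1 1 -2 7.5 .4'
python3 - <<'E'
from h import *
go([593,20.8,200],jaw=-17)
b=snap('side','s5.png'); a=snap('top','t5.png')
cv2.imwrite('pics/m5.png',np.hstack([cv2.resize(x,(400,400),interpolation=2) for x in(a[220:340,110:230],b[110:230,210:330])])[:,:,::-1])
E
```

```text
time_s: 8.22
ee_pos: [509.6, 415.8, 19.3]
ee_rot: [-179.9, 0.1, 94.9]
force: [-0.6, -0.6, 1.5]
gripper_width: 36.6
time_s: 8.85
ee_pos: [533.4, 372.4, 208.5]
ee_rot: [179.8, -0.2, 90.0]
force: [1.0, 0.8, -0.3]
gripper_width: 36.5
turn [-0.03  0.05 -3.4 ] shift [  2.39 -14.06  -0.34] t 8.85 q [34. 25. 80.  0. 75. 34.] F [ 1.   0.8 -0.3] w 36.5 ee [533.4 372.4 208.5]
```

View pics/m5.png

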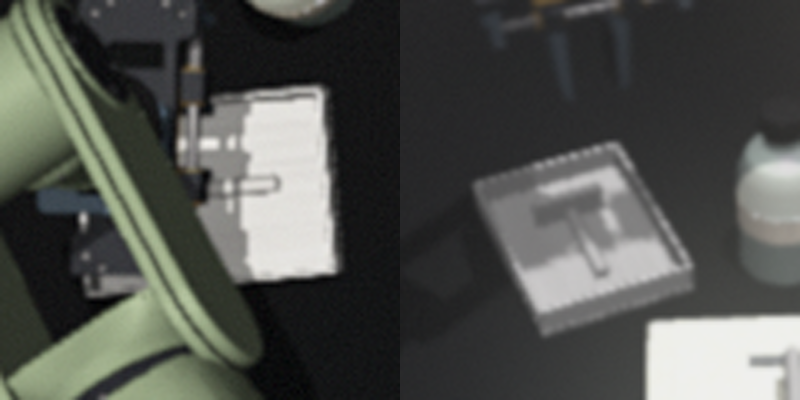

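Pin lies flat inside the tray, released. Now to the lid's handle bar.

```bash
python3 -m jog '0 0 -1 .6 -3.5 -.1 .5;0 0 -2 1.2 -7 -.3 .5;0 0 -3 2 -10.5 -.3 .5;0 0 -3.4 2.39 -14.06 -.5 .5;0 0 -3.4 2.39 -14.06 -.5 .5' 45
python3 -m jog '0 0 0 0 -.5 0 .5;0 0 0 0 -.5 0 .5;0 0 0 0 -.5 0 .5'
python3 - <<'E'
from h import *
go([593,21,128],jaw=-17)
E
```

```text
time_s: 9.57
ee_pos: [586.4, 60.6, 194.1]
ee_rot: [180.0, -0.0, 72.9]
force: [0.9, -0.7, -0.4]
gripper_width: 45.9
time_s: 9.95
ee_pos: [586.3, 51.3, 194.1]
ee_rot: [-180.0, -0.0, 73.0]
force: [-0.5, 0.7, 1.1]
gripper_width: 45.5
turn [-0.01  0.    0.  ] shift [ 0.27 -1.21 -2.64] t 9.95 q [ 4. 20. 90.  0. 70. 21.] F [-0.5  0.7  1.1] w 45.5 ee [586.3  51.3 194.1]
```

```bash
python3 -m jog '0 0 0 .27 -1.21 0 .5;0 0 0 .27 -1.21 -.6 .5;0 0 0 .27 -1.21 -1.6 .5;0 0 0 .27 -1.21 -2.5 .5;0 0 0 .27 -1.21 -2.64 .5'
python3 -m jog '0 0 0 0 0 0 .2;0 0 0 0 0 0 0;0 0 0 0 0 0 0;0 0 0 0 0 0 0;0 0 0 0 0 0 0' 50
```

```text
time_s: 10.58
ee_pos: [591.5, 21.2, 125.7]
ee_rot: [-179.7, 0.1, 73.0]
force: [0.5, -0.0, 0.8]
gripper_width: 45.6
time_s: 11.2
ee_pos: [591.5, 20.2, 128.6]
ee_rot: [-179.8, -0.0, 72.9]
force: [-5.3, 3.1, 4.2]
gripper_width: 13.3
```

```bash
python3 -m jog '0 0 0 .18 -.06 .3 0;0 0 0 .39 -.12 .63 0;0 0 0 .62 -.19 .91 0;0 0 0 .87 -.27 1.18 0;0 0 0 .87 -.27 1.18 0'
python3 -m jog '0 0 0 .28 -.09 .23 0;0 0 0 .57 -.17 .45 0;0 0 0 .88 -.27 .64 0;0 0 0 1.21 -.37 .8 0;0 0 0 1.21 -.37 .8 0'
python3 - <<'E'
from h import *
go([593,21,128],jaw=-17)
b=snap('side','s6.png')
cv2.imwrite('pics/m6.png',cv2.resize(b[100:300,220:440],None,fx=3,fy=3,interpolation=2)[:,:,::-1])
E
```

```text
time_s: 11.82
ee_pos: [608.3, 15.1, 154.8]
ee_rot: [-179.0, 0.0, 72.9]
force: [-10.4, 6.0, -2.7]
gripper_width: 12.8
time_s: 12.45
ee_pos: [637.0, 6.5, 178.8]
ee_rot: [-178.9, -0.0, 72.9]
force: [-20.4, 7.6, 15.0]
gripper_width: 13.5
turn [-0.07 -0.21  0.02] shift [-1.76  0.58 -2.03] t 12.45 q [-1. 26. 83.  0. 72. 16.] F [-20.4   7.6  15. ] w 13.5 ee [637.    6.5 178.8]
```

View pics/m6.png

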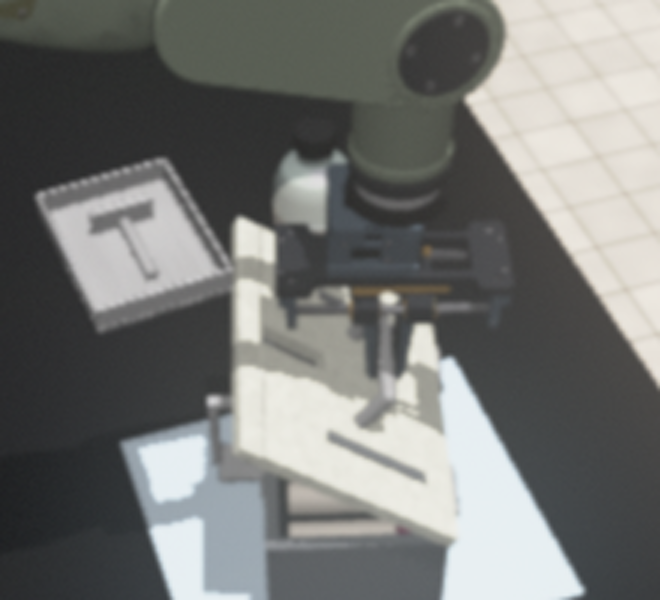

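Lid is raised ~40°, with the gripper's left body end close to it (crop (280,280)). I'll release here and push the lip the rest of the way.

```bash
python3 -m jog '0 0 0 0 0 0 .15;0 0 0 0 0 0 .25;0 0 0 0 0 0 .27'
python3 -m jog '0 0 0 .1 0 .4 .27;0 0 0 .3 -.08 1.2 .27;0 0 0 .3 -.08 2.4 .27;0 0 0 .3 -.08 4.4 .27;0 0 0 .3 -.08 6 .27'
python3 - <<'E'
from h import *
snap('side','s7.png');snap('top','t7.png')
go([593,21,128],jaw=73)
# lid angle from lip corners: project model for angles onto the side image corner near-left
x=np.array([612.1,15.]);c,s=np.cos(np.radians(-16.98)),np.sin(np.radians(-16.98))
u=np.array([c,s,0]);v=np.array([-s,c,0]);H=np.array([x[0]+75*c,x[1]+75*s,95])
for th in range(25,56,5):
    t=np.radians(th); e=H+211*(-np.cos(t)*u+np.array([0,0,np.sin(t)]))
    print(th,e.round(),[(proj('side',e+k*v)[0]-[220,100]).round(1)*3 for k in(-130,130)])
E
```

```text
time_s: 12.88
ee_pos: [643.3, 4.3, 178.6]
ee_rot: [-179.8, -0.0, 72.9]
force: [-4.8, 2.3, 3.7]
gripper_width: 24.4
time_s: 13.5
ee_pos: [653.2, 1.2, 330.1]
ee_rot: [179.8, -0.0, 72.9]
force: [1.0, -0.3, 0.7]
gripper_width: 24.7
turn [  0.11   0.11 -17.97] shift [-2.47  0.79 -8.23] t 13.6 q [-1. 23. 65. -0. 91. 16.] F [0.6 0.2 0.6] w 24.7 ee [654.9   1.2 333.8]
25 [501.  49. 184.] [array([205.2, 488.4]), array([209.4, 257.4])]
30 [509.  46. 200.] [array([215.1, 474.6]), array([218.1, 243. ])]
35 [519.  44. 216.] [array([227.4, 461.1]), array([228.6, 229.2])]
40 [529.  40. 231.] [array([241.5, 447.9]), array([240.9, 215.7])]
45 [541.  37. 244.] [array([257.7, 435.3]), array([254.7, 203.1])]
50 [554.  33. 257.] [array([276. , 423.6]), array([270.3, 191.1])]
55 [568.  28. 268.] [array([296.1, 412.8]), array([287.7, 180. ])]
```

```bash
python3 -m jog '0 0 18 -7.3 2.2 .5 0;0 0 18 -7.3 2.2 .5 0;0 0 18 -7.3 2.2 .5 0;0 0 18 -7.3 2.2 .5 0;0 0 18 -7.3 2.2 .5 0' 20
python3 -m jog '0 0 8 0 0 0 0;0 0 8 0 0 0 0;0 0 8 0 0 0 0;0 0 8 0 0 0 0;0 0 8 0 0 0 0'
python3 - <<'E'
from h import *
go([472,57,196],jaw=73)
E
```

```text
time_s: 14.22
ee_pos: [469.2, 56.5, 340.2]
ee_rot: [179.9, 0.0, 127.0]
force: [-0.1, -1.1, -0.4]
gripper_width: 0.7
time_s: 14.85
ee_pos: [470.2, 56.3, 339.6]
ee_rot: [-180.0, -0.0, 166.5]
force: [0.1, -0.1, 0.2]
gripper_width: 0.6
turn [ 0.  -0.  -0.7] shift [ 0.07  0.03 -5.74] t 14.85 q [  5.   6.  88.  -0.  86. -71.] F [ 0.1 -0.1  0.2] w 0.6 ee [470.2  56.3 339.6]
```

```bash
python3 -m jog '0 0 -.7 .07 .03 -2.4 0;0 0 -.7 .07 .03 -4.8 0;0 0 -.7 .07 .03 -5.7 0;0 0 -.7 .07 .03 -5.7 0' 
python3 -m jog '0 0 0 .7 -.21 0 0;0 0 0 1.2 -.37 0 0;0 0 0 1.64 -.5 0 0;0 0 0 2.14 -.66 .56 0;0 0 0 2.64 -.81 1.04 0'
python3 - <<'E'
from h import *
go([683.8-.956*152,-6.9+.292*152,222],jaw=73)
E
```

```text
time_s: 15.35
ee_pos: [470.7, 57.0, 195.8]
ee_rot: [-179.9, -0.2, 163.0]
force: [0.1, -0.2, 0.5]
gripper_width: 0.6
time_s: 15.98
ee_pos: [531.1, 39.5, 225.6]
ee_rot: [179.9, -1.0, 163.1]
force: [-21.5, 6.8, 19.2]
gripper_width: 0.6
turn [-0.07 -0.19 -0.01] shift [ 0.3  -0.08 -0.14] t 15.975 q [  3.  15.  93.   0.  73. -70.] F [-21.5   6.8  19.2] w 0.6 ee [531.1  39.5 225.6]
```

Run:
```python
from h import *
b=snap('side','s8.png')
cv2.imwrite('pics/m8.png',cv2.resize(b[60:280,220:440],None,fx=2.7,fy=2.7,interpolation=2)[:,:,::-1])
go([0,0,0])
```

```text
turn [0. 0. 0.] shift [-21.39  -1.55  -9.1 ] t 16.025 q [  3.  15.  93.   0.  73. -70.] F [-17.9   6.   19.8] w 0.7 ee [534.6  38.6 227.6]
```

View pics/m8.png

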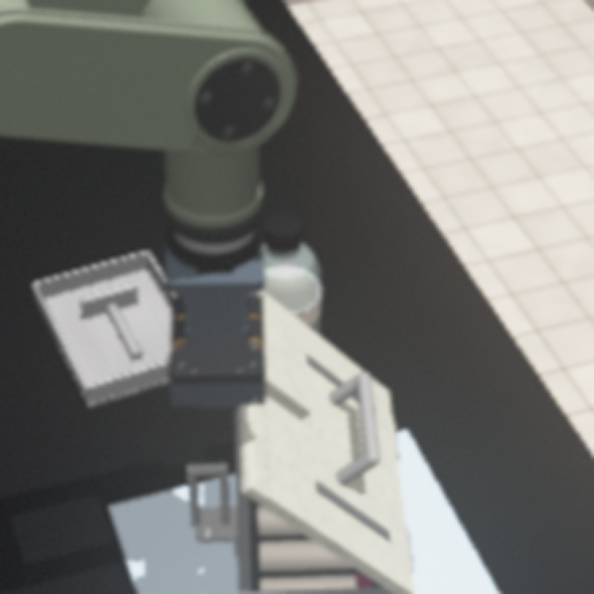

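Lid is at about 50°, pushed by the fingers at its lip, gripper body above it. Continue along the arc.

```bash
python3 -m jog '0 0 0 .57 -.18 .44 0;0 0 0 1.17 -.36 .84 0;0 0 0 1.8 -.55 1.16 0;0 0 0 2.45 -.75 1.44 0;0 0 0 2.45 -.75 1.44 0' 
python3 -m jog '0 0 0 .65 -.2 .22 0;0 0 0 1.34 -.41 .4 0;0 0 0 2.0 -.61 .5 0;0 0 0 2.75 -.84 .5 0;0 0 0 2.75 -.84 .5 0'
python3 - <<'E'
from h import *
go([683.8-.956*16,-6.9+.292*16,270],jaw=73)
b=snap('side','s9.png')
cv2.imwrite('pics/m9.png',cv2.resize(b[60:280,220:440],None,fx=2.7,fy=2.7,interpolation=2)[:,:,::-1])
E
```

```text
time_s: 16.65
ee_pos: [601.0, 17.8, 260.8]
ee_rot: [179.9, 0.2, 163.1]
force: [1.1, 1.2, 0.1]
gripper_width: 0.4
time_s: 17.27
ee_pos: [668.8, -3.3, 271.2]
ee_rot: [-180.0, -0.0, 163.1]
force: [-0.5, 0.0, 0.4]
gripper_width: 0.6
turn [ 0.   -0.   -0.01] shift [-0.01  0.04 -0.05] t 17.275 q [ -1.  26.  70.  -0.  84. -74.] F [-0.5  0.   0.4] w 0.6 ee [668.8  -3.3 271.2]
```

View pics/m9.png

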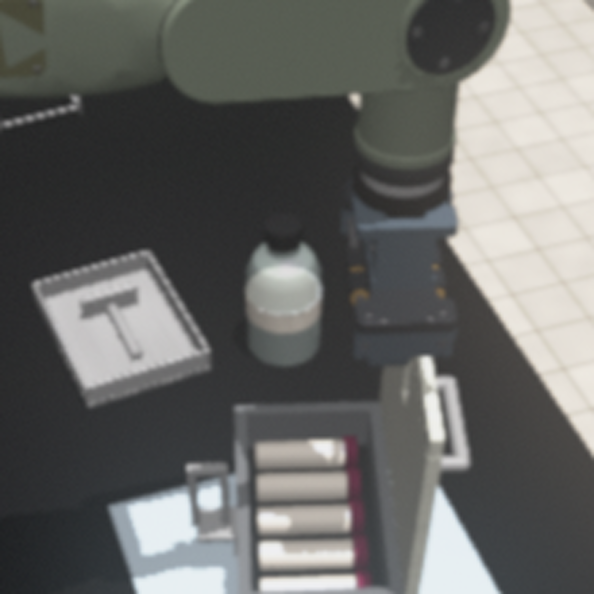

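Lid is about upright (underside now faces the robot). Push about 35 mm past the vertical.

```bash
python3 -m jog '0 0 0 .4 -.12 0 0;0 0 0 .8 -.24 -.1 0;0 0 0 1.15 -.35 -.2 0;0 0 0 1.35 -.41 -.2 0;0 0 0 1.35 -.41 -.2 0' 
python3 -m jog '0 0 0 -.8 .24 0 0;0 0 0 -2.5 .75 0 0;0 0 0 -4.5 1.35 1 0;0 0 0 -6.5 1.95 2 0;0 0 0 -8 2.4 2 0'
python3 - <<'E'
from h import *
go([0,0,0])
b=snap('side','s10.png'); a=snap('top','t10.png')
cv2.imwrite('pics/m10.png',np.hstack([cv2.resize(x,(400,500),interpolation=2) for x in(a[170:320,250:370],b[100:300,250:410])])[:,:,::-1])
c,s=np.cos(np.radians(-16.98)),np.sin(np.radians(-16.98))
u=np.array([c,s,0]);v=np.array([-s,c,0]);H=np.array([612.1+75*c,15+75*s,95])
for th in (85,90,95,100,105):
    t=np.radians(th); e=H+211*(-np.cos(t)*u+np.array([0,0,np.sin(t)]))
    print(th,[((proj('side',e+k*v)[0]-[250,100])*2.5+[400,0]).round() for k in(-130,130)],[((proj('top',e+k*v)[0]-[250,170])*3.333).round() for k in(-130,130)])
E
```

```text
time_s: 17.95
ee_pos: [702.5, -13.1, 266.6]
ee_rot: [180.0, 0.0, 163.1]
force: [-0.3, 1.5, 1.0]
gripper_width: 0.4
time_s: 18.58
ee_pos: [501.3, 47.1, 319.3]
ee_rot: [179.9, 0.4, 163.1]
force: [-0.3, -1.1, 1.2]
gripper_width: 0.4
turn [0. 0. 0.] shift [-20.05  -1.88 -12.77] t 18.575 q [  4.   9.  88.  -0.  83. -69.] F [-0.3 -1.1  1.2] w 0.4 ee [501.3  47.1 319.3]
85 [array([694., 311.]), array([669., 117.])] [array([436., 163.]), array([56., 48.])]
90 [array([715., 309.]), array([688., 116.])] [array([444., 136.]), array([64., 22.])]
95 [array([737., 309.]), array([706., 116.])] [array([452., 109.]), array([73., -4.])]
100 [array([759., 311.]), array([725., 118.])] [array([459.,  84.]), array([ 81., -30.])]
105 [array([779., 313.]), array([742., 121.])] [array([466.,  59.]), array([ 90., -54.])]
```

View pics/m10.png

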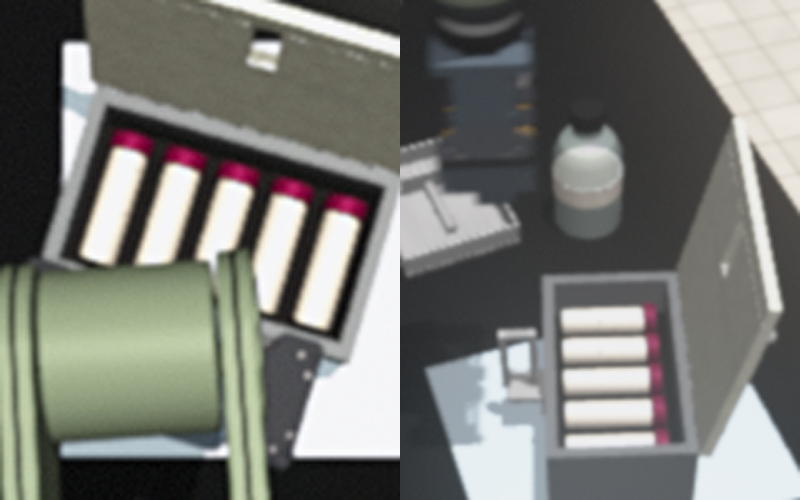

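Lid lip corners at (767,308) and (735,118) match the model at about 102°. Settle, check the bystanders, hand in.

```bash
python3 -m jog '0 0 0 0 0 0 0;0 0 0 0 0 0 0;0 0 0 0 0 0 0;0 0 0 0 0 0 0'
python3 - <<'E'
from h import *
snap('side','s11.png')
for q in('rack','bottle_big','bottle_small','tray','pin','lid'):
    r=spotter.look_for(q,'side')[:1]; print(q,[(round(d['conf'],2),np.round(d['box'])) for d in r])
a=cv2.imread('pics/side1.png').astype(int);b=cv2.imread('pics/s11.png').astype(int)
d=abs(a-b).max(2)>60; print('changed px in rack/small bottle area',d[320:470,310:440].sum())
go([0,0,0]); env.job_done()
E
```

```text
time_s: 19.18
ee_pos: [502.3, 46.7, 316.5]
ee_rot: [-180.0, -0.0, 163.1]
force: [0.7, 0.1, -0.5]
gripper_width: 0.2
rack [(0.75, array([314., 360.,  82.,  99.]))]
bottle_big [(0.81, array([309., 138.,  28.,  58.]))]
bottle_small [(0.59, array([398., 329.,  31.,  48.]))]
tray [(0.84, array([231., 159.,  65.,  50.]))]
pin [(0.68, array([252., 166.,  22.,  29.]))]
lid [(0.64, array([360., 148.,  40., 134.]))]
changed px in rack/small bottle area 0
turn [0. 0. 0.] shift [-20.07  -1.88 -12.68] t 19.525 q [  4.   9.  88.   0.  84. -69.] F [-0.  -0.5 -0.1] w 0.7 ee [501.8  46.9 317. ]
the job is handed in; nothing more can be done
```

The case is open and the job is handed in, at about 19.5 s of the 67 s allowed.

- **Pin:** I gripped it by the shaft, drew it sideways out of the staple and carried it to the tray. I let go after it touched the tray floor at about 6.5 N. Afterwards it lay flat inside the tray.
- **Lid:** I raised it to about 40° by its handle, then pushed it back at the lip with the closed fingers. With the arm withdrawn, the picture put it at about 102°, standing open by itself.
- **Other things:** The rack, both bottles and the tray show in the side view where they were at the start, within a few pixels. No pixels changed noticeably around the rack and the small bottle.
- **Forces:** The highest wrist reading I saw was about 30 N, at the lip. Near the end of the handle lift it read about 26 N with the gripper body close to the lid. I could not tell whether the body touched it, so I let go there. At hand-in the force was near zero.

No check failed. At first the white mat under the case was mistaken for part of the lid outline in the top view, so I located the case by fitting points from both cameras instead.

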